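# Clamp two lengths of box section end to end for tacking

### The job

Get the two lengths of steel box section clamped end to end, ready to be tack-welded: take the wire brush out of the clamp and put it in the red bin, then lay the yellow length flat on the plate between the moving jaw and the bare steel length, square and in line with it. Squeeze the clamp's trigger against its grip and let it spring back, as often as needed, until the jaw has pulled the two lengths together and holds them tight between its pads, and leave the trigger released. Do not disturb the pliers, the magnet or the tin.

Things in the scene. Friction and masses are not known exactly. Their poses are not given: they have to be found in the camera images.
- clamp: Black and orange one-handed trigger bar clamp lying on its side, bolted to a steel plate fixed to the bench. Origin on the bench under the bar. Its +y runs along the bar from moving jaw to head, +x to the throat where the work lies, z up. In mm of this frame (used below too): plate x -40..115, y -150..190, top z 12; bar along x 0, 20 wide, z 33..41; nothing above z 64.
- head_pad: Orange rubber pad, 44 wide x 40 high, on the arm of the fixed head (head block x -35..35, y 107..167, arm to x 95, z 14..60). Origin at the centre of its working face, which faces the clamp's -y, at (70, 95, 37) in the clamp frame when unloaded. The rubber gives up to 4 mm, about 8 N per mm.
- jaw_pad: Same rubber pad on the moving jaw (an arm 24 thick reaching to x 95, z 15..59). Origin at the centre of its working face, which faces the clamp's +y, at (70, -118 + jaw travel, 37) in the clamp frame when unloaded; gives up to 4 mm, about 8 N per mm.
- jaw (a joint): Travel of the toothed bar and moving jaw towards the head, m: 0 = widest open (213 mm between the pads), starts at 0 to 0.015, at most 0.07. It takes about 12 N to slide, stays where it is left, and keeps holding the work when the trigger is released (it may ease back a few mm after a hard squeeze).
- trigger (a joint): Angle of the sprung trigger, rad: 0 released, 0.215 fully squeezed. Its pawl catches the bar's 5 mm teeth: a full squeeze draws the jaw 5 to 13 mm to the head; on release it springs back, the jaw stays. Spring about 4 N at the start, 8 N at full travel. When tight, further squeezes gain under 3 mm; squeezing with about 30 N makes it tight. Pivot at x 28, y 112 of the clamp.
- squeeze (a point): Point fixed on the clamp at (-85, 131.5, 37): midway between the outer face of the released trigger and the back of the grip, at mid-height. Between fingers closing along the clamp's y here, trigger and grip measure 68 mm released, 43 mm squeezed. Only the trigger gives way, so the middle of the grasp shifts 12 mm to the clamp's +y as it is squeezed. Axes as the clamp's.
- trigger_face (a point): Point on the outer (-y) face of the trigger where a finger pulls, at (-85, 97.5, 37) of the clamp frame when released; it moves with the trigger, about 24 mm towards +y at full squeeze.
- steel_length: Length of bare steel square box section, 50 x 50 mm, 80 mm long along its own y axis, about 0.36 kg, loose, already lying on the plate in the throat with one end 1 to 4 mm from the head pad. Origin at the centre of its underside. Its y axis points towards the head.
- yellow_length: Length of yellow-painted square box section, 50 x 50 mm, 100 mm long along its own y axis, about 0.44 kg, loose, lying on the bench in front of the clamp. Origin at the centre of its underside. It may be laid either way round.
- brush: Wire block brush: wooden back 95 x 38 mm, 20 mm thick, on top of bristles (86 x 32 mm), 44 mm high in all, about 0.13 kg; lying bristles down on the plate between the moving jaw and the steel length, where the yellow length has to go. Origin at the centre of the underside; its x axis is the long axis.
- bin: Red open plastic bin, 210 (x) x 170 (y) mm outside, 60 mm high, wall and floor 5 mm, fixed. Origin at the centre of its underside; its axes follow its sides.
- pliers: Steel locking pliers lying on the bench, about 200 mm long. Bystander. Origin on the underside near the middle.
- magnet: Red triangular welding magnet, 90 mm, 24 mm thick, lying flat. Bystander. Origin at the centre of its underside.
- tin: Small tin with a green label, 76 mm across, 85 mm high, standing. Bystander. Origin at the centre of its underside.
- grip (a point): Middle of the black pistol grip with its orange back, which sticks out level from the head to the clamp's -x over bare bench: in the clamp frame x -155..-35, y 135..165, z 23..51, this point at (-95, 150, 37). The orange trigger stands on its -y side, x -128..-42, z 25..49.
There are look-alikes about, which are no part of the job. There is more than one size of the yellow_length; the job needs the smaller. There is more than one size of the steel_length; the job needs the smaller.

How it is judged:
By the outcome, as a careful person would: the job done as asked, in the order asked, and still so for the second after the job is handed in, with the robot touching nothing.
It also fails if it takes over 72 s, if anything falls off the work surface, if the arm or the gripper's body presses on something with over 40 N, if the wrist force passes 120 N, or if a joint passes its speed limit or range.

### The arm

A 6-joint arm with a two-finger parallel gripper is mounted at the origin on the work surface. World frame = base frame: x ahead of the robot, y to its left, z up, the work surface at z = 0. Lengths are in mm, angles in degrees, forces in N, time in s.
With the tool pointing down it reaches from about 300 to 850 mm from the base axis. Payload 4.2 kg.
Tool frame: the origin (TCP) lies midway between the tips of the shut fingers; the grasp point (between the pads) lies 19 mm behind it; z points along the fingers, y is the line along which they close (so a half turn about z gives the same grasp; the last joint's range is limited). The gripper opens to 91 mm and grips with 3 to 60 N. Pads are 32 mm wide; open, the fingers measure 118 mm over their backs; the gripper's body (76 mm by 178 mm) begins 60 mm behind the grasp point.
Start: joints at [-72.307, 18.312, 89.639, -0, 72.044, -1.146], TCP at [185.675, -544.213, 213.976] pointing down, gripper open.
Joint ranges: [-177.97, 177.97], [-48.28, 115.42], [12.27, 149.76], [-77.06, 257.06], [2.81, 150.46], [-146.56, 146.56]. Speed limits (degrees/s): [147.25, 147.25, 180, 180, 180, 180].

### API

Orientations are given as [roll, pitch, yaw] about the fixed x, y, z axes, in that order (R = Rz(yaw) Ry(pitch) Rx(roll)).
In Python, from workcell import state, grab_frame, camera_model, workorder gives the robot as it stands.
- The arm moves only by the tool carry_out, never from a script. Its argument "commands" is a list of rows, each a list of 7 numbers: the turn, a rotation vector about the tool's x, y, z in degrees, then the shift along the tool's x, y, z in mm, then the opening, from -1 (shut) to 1 (fully open). In form: [[ax, ay, az, dx, dy, dz, hand], ...]. A call has 1 to 20 rows; each row is the pose to reach, as a shift and turn from the pose commanded when the call began, along the tool's axes at that moment; what a row does not reach only later rows make up. A row lasts 1/10 s, in which the tool goes at most 50 mm and 8.59 degrees, less where a joint would pass 70% of its speed; a pose out of reach is approached as far as the arm can. A call with a gripper value outside its range is refused whole. The fingers move at their own pace and stop on an object; "force" is the grip in N (left out, the last holds). Time passes only in rows, so rows that repeat a pose let the fingers close. It gives the time, the measured TCP pose, the force, the opening and the grip force at its end, in the units of the state.
- state(): the state, without advancing time (a new reading comes with each control period).
- grab_frame(name): name is "side" or "top"; returns the picture (400x640x3 uint8, red, green, blue); there is no depth.
- camera_model(name): a dict with "fx", "fy", "cx", "cy" (pixels), "origin" and "rotation" of the camera in the world. Camera axes: x right, y up, looking along -z (the intrinsics and any distortion apply to the point x, -y, -z); pixel columns grow to the right and rows downward; lengths in mm; the calibration is good to about 2 mm. A picture is of the moment at which its call begins. camera_model takes no time and is no camera call.
- workorder.job_done(): hands the job in; it is judged then, once.
The state is a dict: "time_s": time; "qpos": joint angles; "qvel": joint speeds; "effort": joint torques, N m; "ee_pos": TCP position; "ee_rot": TCP orientation; "force": force on the tool from outside, world axes, zero at the start; "torque": the same for the moment, N m; "gripper_width": finger opening in mm; "gripper_force": force on a finger pad.
Only numpy, scipy, OpenCV 4.12 (cv2) and the standard library are available. Lean on these libraries where they do the work, as an engineer would, in place of code of your own. Each camera call takes 0.05 s, during which the arm holds its last target. There are 200 camera calls.

## Working session

There is one attempt and no reset: what is moved stays moved. The work goes in short steps, Python scripts to look and compute and a tool call to move; the robot and the scene stay as the last step left them, time stands still between calls to the robot, and variables do not carry over. Pictures are saved under pics/ and viewed, at most 10 in all, crops included, and the job is handed in when it is done.

Besides the shell and the picture viewer there is one more tool, called in YAML: its name, and indented under it one key for each argument. carry_out: Moves the arm, as the interface text tells. Its arguments: {"type":"object","properties":{"commands":{"type":"array"},"force":{"type":"number"}},"required":["commands"]}

```bash
mkdir -p pics; ls; python3 - <<'E'
from workcell import state, grab_frame, camera_model
import cv2
for n in("top","side"):
    cv2.imwrite(f"pics/{n}0.png",cv2.resize(grab_frame(n)[:,:,::-1],(800,500),interpolation=cv2.INTER_CUBIC))
    cv2.imwrite(f"pics/{n}0_raw.png",grab_frame(n)[:,:,::-1])
    print(n,camera_model(n))
print(state())
E
```

```text
pics
top {'fx': 375.7922560177403, 'fy': 375.7922560177403, 'cx': 316.8211060782262, 'cy': 194.73865559172987, 'origin': array([ 475.24360176,   15.91227724, 1048.92901559]), 'rotation': array([  9.08046465,   1.27890361, -88.82524871])}
side {'fx': 487.08549298848885, 'fy': 487.08549298848885, 'cx': 325.3764123573127, 'cy': 207.6231617688391, 'origin': array([ 170.46252968,  834.56484905, 1025.12127754]), 'rotation': array([  43.65240994,    0.84006522, -150.26293388])}
{'time_s': 0.2, 'qpos': array([-7.23052665e+01,  1.83360334e+01,  8.96775929e+01,  1.15370536e-03,
        7.20431925e+01, -1.14578428e+00]), 'qvel': array([-0.00279227, -0.10429302, -0.23378883,  0.03670951,  0.06834085,
       -0.00045381]), 'effort': array([ 6.24943732e-04, -4.12348759e+01, -2.31930292e+01,  7.26709119e-02,
        4.33832046e-02, -1.12568032e-04]), 'ee_pos': array([ 185.61161876, -543.92580278,  213.47201557]), 'ee_rot': array([-1.79943215e+02, -2.23310462e-03,  1.88401604e+01]), 'force': array([ 0.27098664, -0.3409543 , -0.62124343]), 'torque': array([-0.03489819, -0.01692013, -0.01674134]), 'gripper_force': 0.0, 'gripper_width': 91.53472107418882}
```

View pics/top0.png

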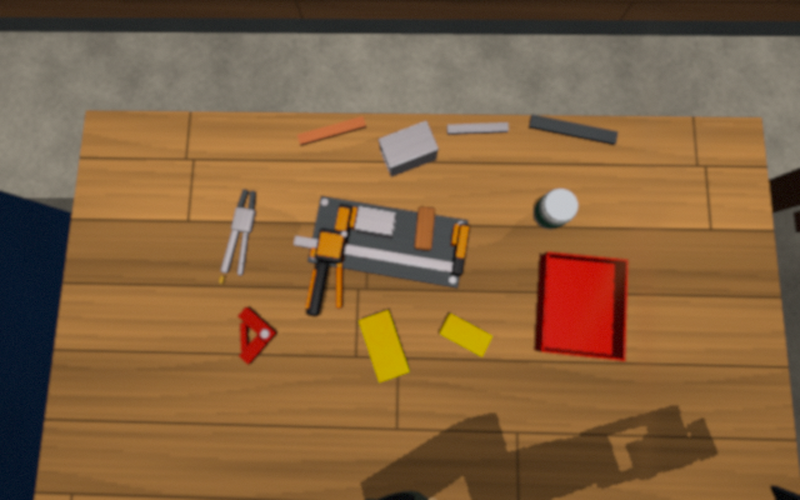

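View pics/side0.png

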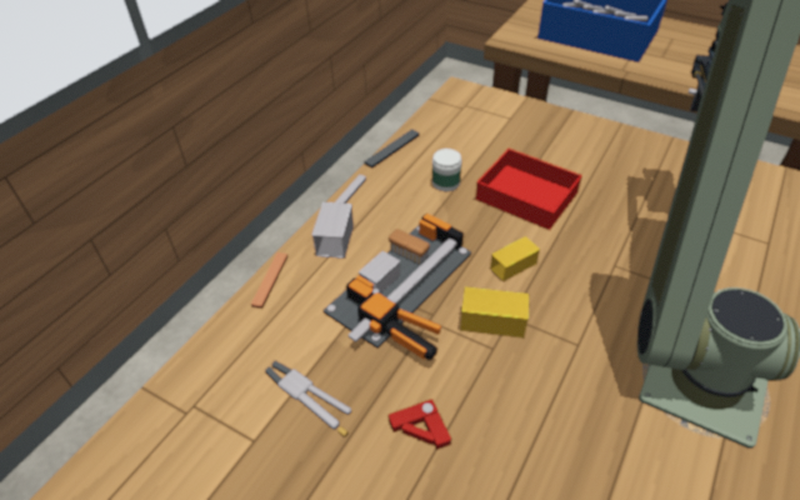

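```bash
cat > h.py <<'E'
import numpy as np, cv2
from scipy.spatial.transform import Rotation as R
from scipy.optimize import least_squares
from workcell import state, grab_frame, camera_model
C={n:camera_model(n) for n in("top","side")}
def M(n): return R.from_euler('xyz',C[n]['rotation'],degrees=True).as_matrix()
def proj(n,P):
    c=C[n]; p=(np.atleast_2d(P)-c['origin'])@M(n)
    return np.c_[c['cx']+c['fx']*p[:,0]/-p[:,2], c['cy']-c['fy']*p[:,1]/-p[:,2]]
def ray(n,uv):
    c=C[n]; return M(n)@np.array([(uv[0]-c['cx'])/c['fx'],-(uv[1]-c['cy'])/c['fy'],-1])
def atz(n,uv,z):
    d=ray(n,uv); o=C[n]['origin']; return o+d*(z-o[2])/d[2]
def tri(ut,us):
    r=least_squares(lambda P:np.r_[proj('top',P)[0]-ut,proj('side',P)[0]-us],[500,0,30]); return r.x,np.abs(r.fun).max()
def crop(n,x,y,w,h,k,name,img=None):
    im=grab_frame(n)[:,:,::-1] if img is None else img
    cv2.imwrite(f'pics/{name}.png',cv2.resize(im[y:y+h,x:x+w],None,fx=k,fy=k,interpolation=cv2.INTER_CUBIC))
def frame(org,yaw): # local->world function
    m=R.from_euler('z',yaw,degrees=True).as_matrix(); return lambda P: np.atleast_2d(P)@m.T+org
E
python3 - <<'E'
from h import *
crop('top',230,150,170,150,4,'t1',cv2.imread('pics/top0_raw.png'))
crop('side',255,160,190,140,4,'s1',cv2.imread('pics/side0_raw.png'))
E
```

```text
(no output)
```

View pics/t1.png

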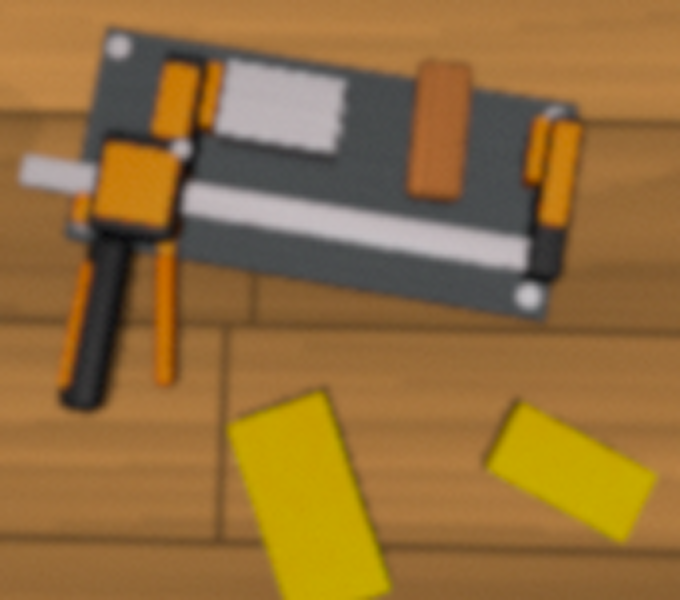

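View pics/s1.png

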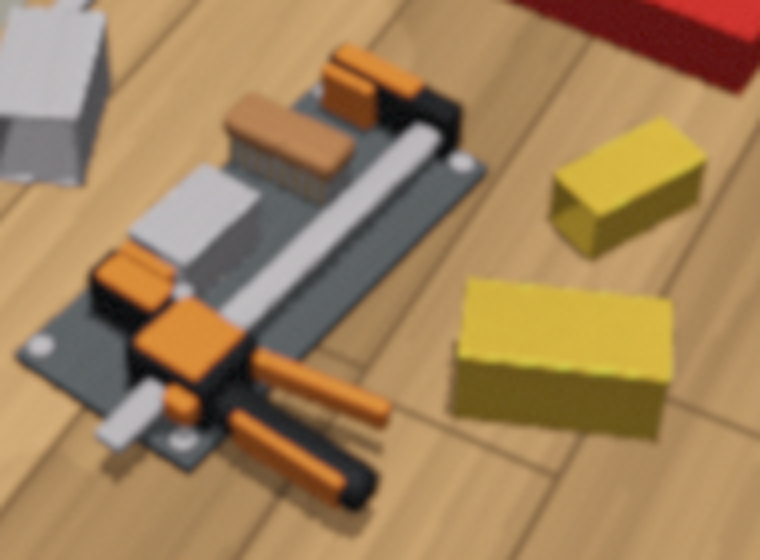

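```bash
cat > fit.py <<'E'
from h import *
T=lambda p:(np.array(p,float)+.5)/4-.5+[230,150]
S=lambda p:(np.array(p,float)+.5)/4-.5+[255,160]
def fit(name,tp,ts,sp,ss,x0,fixz=None):
    tp,sp=np.array(tp,float),np.array(sp,float)
    def f(q):
        F=frame([q[0],q[1],q[3]],q[2]); return np.r_[(proj('top',F(tp))-T(ts)).ravel(),(proj('side',F(sp))-S(ss)).ravel()]
    r=least_squares(f,x0+[0],loss='soft_l1'); print(name,r.x.round(1),np.round(f(r.x),1).tolist()); return r.x
if __name__=='__main__':
    z=12
    c=fit('clamp',[[115,190,z],[115,-150,z],[-40,-150,z],[-10,-118-12,59]][:3],[(107,29),(577,104),(544,320)],
      [[115,190,z],[-40,190,z],[-40,-150,z]],[(18,353),(190,470),(487,172)],[600,0,-10])
    fit('clampDots/head-top z', [[35,107,64],[-35,107,64],[-35,167,64],[35,167,64]],[(183,142),(175,226),(93,222),(102,140)],
      [[35,107,64],[-35,107,64],[-35,167,64],[35,167,64]],[(190,300),(258,342),(207,390),(135,345)],[600,0,-10])
    b=lambda w,l,h:[[s*w/2,t*l/2,h] for s,t in((1,1),(1,-1),(-1,-1),(-1,1))]
    y=fit('yellow',b(50,100,50),[(517,401),(657,474),(627,543),(485,466)],b(50,100,50),[(552,178),(663,117),(706,160),(597,213)],[480,-150,-30])
    s=fit('steel',b(50,80,50),[(225,60),(346,80),(335,154),(216,135)],b(50,80,50),[(130,230),(205,165),(261,200),(185,265)],[600,50,-10])
    r=fit('brush',b(95,38,44),[(420,61),(471,66),(462,201),(408,194)],b(95,38,44),[(227,122),(255,93),(355,145),(325,170)],[600,-50,0])
    inv=lambda p:(R.from_euler('z',-c[2],degrees=True).apply([p[0]-c[0],p[1]-c[1],p[3]-c[3]]).round(1),round(p[2]-c[2],1))
    for p in(y,s,r):print(inv(p))
    for u in((540,253),(627,258),(624,360),(536,352)):print('bin',atz('top',np.array(u)*.8,60).round())
    for u,zz in(((560,195),85),((240,215),20),((256,335),24),((385,345),50)):print(atz('top',np.array(u)*.8,zz).round())
    d=C['top'];print([tri(T(a),S(bb))for a,bb in(((527,183),(375,100)),((535,117),(335,65)))])
E
python3 fit.py
```

```text
clamp [607.   47.1  -8.5  -5.2] [0.0, -0.1, 0.3, 0.0, 0.5, 0.3, -1.4, 0.8, -0.2, 0.5, 0.6, -0.9]
clampDots/head-top z [612.   45.7  -6.3 -10.3] [2.1, -0.1, 0.3, 4.5, -1.3, 2.7, 0.4, -2.3, -3.0, -2.3, 1.4, -0.9, -0.1, 2.3, -3.7, 0.9]
yellow [ 445.4 -107.5  -26.9   -2.8] [0.8, -0.2, 0.0, -0.2, -1.0, -0.1, 0.1, 0.6, -0.1, -1.0, -0.6, 0.2, 0.5, -0.3, 0.1, 1.1]
steel [681.8  88.   -8.6   9.2] [1.0, 0.6, -0.1, 0.3, -0.5, -0.2, -0.1, -0.3, -0.4, 0.5, -0.1, -0.1, -0.0, -0.9, 0.1, 0.2]
brush [670.3 -20.2  -5.4   4.5] [0.1, -0.5, 1.3, -0.3, -0.1, 0.3, -0.7, 0.5, -1.9, -0.0, -1.1, -0.3, 1.0, -0.3, 1.0, 1.4]
(array([-137.1, -176.6,    2.4]), np.float64(-18.4))
(array([68. , 51.5, 14.4]), np.float64(-0.1))
(array([ 72.5, -57.2,   9.7]), np.float64(3.0))
bin [ 618. -263.   60.]
bin [ 610. -444.   60.]
bin [ 401. -426.   60.]
bin [ 413. -249.   60.]
[ 737. -301.   85.]
[698. 396.  20.]
[433. 340.  24.]
[420.  60.  50.]
[(array([633.61580143, -78.69298565,  49.221116  ]), np.float64(0.5204665049083133)), (array([673.27962463, -83.59172937,  63.0891721 ]), np.float64(1.6907982632901053))]
```

```bash
cat >> h.py <<'E'
def rel(cur,tgt): # cur,tgt: x,y,z,yaw (tool down) -> [az,dx,dy,dz]
    d=np.array(tgt[:3],float)-cur[:3]; a=np.radians(cur[3])
    return np.round([-((tgt[3]-cur[3]+180)%360-180), d[0]*np.cos(a)+d[1]*np.sin(a), d[0]*np.sin(a)-d[1]*np.cos(a), -d[2]],1)
def cur(): s=state(); return [*s['ee_pos'],s['ee_rot'][2]]
E
python3 - <<'E'
from fit import *
def fz(name,tp,ts,sp,ss,x0,z):
    tp,sp=np.array(tp,float),np.array(sp,float)
    def f(q,w=1):
        F=frame([q[0],q[1],z],q[2]); return np.r_[(proj('top',F(tp))-T(ts)).ravel(),(proj('side',F(sp))-S(ss)).ravel()]
    r=least_squares(f,x0,loss='soft_l1');print(name,r.x.round(1),r.cost.round(1));return r.x
b=lambda w,l,h:[[s*w/2,t*l/2,h] for s,t in((1,1),(1,-1),(-1,-1),(-1,1))]
z=12
c=fz('clamp',[[115,190,z],[115,-150,z],[-40,-150,z]],[(107,29),(577,104),(544,320)],[[115,190,z],[-40,190,z],[-40,-150,z]],[(18,353),(190,470),(487,172)],[600,0,-10],0)
y=fz('yellow',b(50,100,50),[(517,401),(657,474),(627,543),(485,466)],b(50,100,50),[(552,178),(663,117),(706,160),(597,213)],[480,-150,-30],0)
s=fz('steel',b(50,80,50),[(225,60),(346,80),(335,154),(216,135)],b(50,80,50),[(130,230),(205,165),(261,200),(185,265)],[600,50,-10],12)
r=fz('brush',b(95,38,44),[(420,61),(471,66),(462,201),(408,194)],b(95,38,44),[(227,122),(255,93),(355,145),(325,170)],[600,-50,0],12)
inv=lambda x,y:R.from_euler('z',-c[2],degrees=True).apply([x-c[0],y-c[1],0])[:2].round(1)
for p in(y,s,r):print(inv(*p[:2]),(p[2]-c[2]).round(1))
for u in((533,117),(525,183)): print('jawpad',inv(*atz('top',T(u),57)[:2]))
F=frame([c[0],c[1],0],c[2]);print('squeeze',F([-85,131.5,37]))
# project model grip/trigger: compare trigger outer tip/grip in top crop
for P in([-128,97.5,49],[-155,150,51],[-155,165,51]):print(P,((proj('top',F(P))-[230,150])*4+2).round())
print('rel brush',rel(cur(),[r[0],r[1],150,r[2]]))
E
```

```text
clamp [605.7  48.3  -8.4] 2.7
yellow [ 445.3 -106.6  -26.9] 2.5
steel [681.1  88.7  -8.4] 1.9
brush [668.3 -18.2  -5.4] 6.7
[-136.2 -176.6] -18.6
[68.7 51. ] -0.0
[ 71.6 -56.6] 2.9
jawpad [  90.9 -117.8]
jawpad [  45.7 -119.1]
squeeze [[540.77750958 190.75645436  37.        ]]
[-128, 97.5, 49] [[161. 389.]]
[-155, 150, 51] [[ 75. 416.]]
[-155, 165, 51] [[ 52. 413.]]
rel brush [  24.3  626.6 -341.7   63.5]
```

Look‑alikes (top 800 px picture): yellow small (466,335) vs large (384,345); steel small (376,220) in the throat vs large (408,146). The small ones are chosen, and the crop's fitted sizes (50×100, 50×80) agree. Trigger at (165,385) and grip in the top crop also match the fitted clamp pose.

carry_out:
  commands:
    - [0,0,24.3,626.6,-341.7,94,0.35]
    - [0,0,24.3,626.6,-341.7,94,0.35]
    - [0,0,24.3,626.6,-341.7,94,0.35]
    - [0,0,24.3,626.6,-341.7,94,0.35]
    - [0,0,24.3,626.6,-341.7,94,0.35]
    - [0,0,24.3,626.6,-341.7,94,0.35]
    - [0,0,24.3,626.6,-341.7,94,0.35]
    - [0,0,24.3,626.6,-341.7,94,0.35]
    - [0,0,24.3,626.6,-341.7,94,0.35]
    - [0,0,24.3,626.6,-341.7,94,0.35]
    - [0,0,24.3,626.6,-341.7,94,0.35]
    - [0,0,24.3,626.6,-341.7,94,0.35]
    - [0,0,24.3,626.6,-341.7,94,0.35]
    - [0,0,24.3,626.6,-341.7,94,0.35]
    - [0,0,24.3,626.6,-341.7,94,0.35]
    - [0,0,24.3,626.6,-341.7,94,0.35]
    - [0,0,24.3,626.6,-341.7,94,0.35]
    - [0,0,24.3,626.6,-341.7,94,0.35]
  force: 20

```text
time_s: 2.0
ee_pos: [667.6, -19.5, 120.0]
ee_rot: [180.0, 0.0, -5.5]
force: [-0.1, -0.7, 0.7]
gripper_width: 61.7
gripper_force: 0.0
```

carry_out:
  commands:
    - [0,0,0,0,0,40,0.35]
    - [0,0,0,0,0,70,0.35]
    - [0,0,0,0,0,82,0.35]
    - [0,0,0,0,0,92,0.35]
    - [0,0,0,0,0,92,0.35]
    - [0,0,0,0,0,92,-1]
    - [0,0,0,0,0,92,-1]
    - [0,0,0,0,0,92,-1]
    - [0,0,0,0,0,92,-1]
    - [0,0,0,0,0,92,-1]
    - [0,0,0,0,0,92,-1]
    - [0,0,0,0,0,82,-1]
    - [0,0,0,0,0,50,-1]
    - [0,0,0,0,0,10,-1]
    - [0,0,0,0,0,-20,-1]
    - [0,0,0,0,0,-20,-1]
  force: 20

```text
time_s: 3.6
ee_pos: [671.2, -18.6, 145.2]
ee_rot: [-180.0, -0.6, -5.5]
force: [0.5, 0.0, -1.5]
gripper_width: 38.0
gripper_force: 20.0
```

```bash
python3 - <<'E'
from h import *
print(cur(),state()['gripper_width'])
print(rel(cur(),[510,-345,140,-4]),rel(cur(),[510,-345,32,-4]))
E
```

```text
[np.float64(671.1963804006456), np.float64(-18.555128591173755), np.float64(145.2498476480026), np.float64(-5.46288251408977)] 37.95306566203585
[  -1.5 -129.4  340.3    5.2] [  -1.5 -129.4  340.3  113.2]
```

carry_out:
  commands:
    - [0,0,-1.5,-127,340,0,-1]
    - [0,0,-1.5,-127,340,0,-1]
    - [0,0,-1.5,-127,340,0,-1]
    - [0,0,-1.5,-127,340,0,-1]
    - [0,0,-1.5,-127,340,0,-1]
    - [0,0,-1.5,-127,340,0,-1]
    - [0,0,-1.5,-127,340,0,-1]
    - [0,0,-1.5,-127,340,0,-1]
    - [0,0,-1.5,-127,340,0,-1]
    - [0,0,-1.5,-127,340,40,-1]
    - [0,0,-1.5,-127,340,80,-1]
    - [0,0,-1.5,-127,340,105,-1]
    - [0,0,-1.5,-127,340,105,-1]
    - [0,0,-1.5,-127,340,105,0.2]
    - [0,0,-1.5,-127,340,105,0.2]
    - [0,0,-1.5,-127,340,105,0.2]
    - [0,0,-1.5,-127,340,70,0.35]
    - [0,0,-1.5,-127,340,20,0.35]
    - [0,0,-1.5,-127,340,-10,0.35]
    - [0,0,-1.5,-127,340,-10,0.35]

```text
time_s: 5.6
ee_pos: [512.7, -347.0, 157.2]
ee_rot: [179.6, -0.7, -4.0]
force: [0.6, 0.2, 0.8]
gripper_width: 61.8
gripper_force: 0.0
```

```bash
python3 - <<'E'
from h import *
print(cur())
print(rel(cur(),[445.3,-106.6,120,63.1]))
E
```

```text
[np.float64(512.6923719703177), np.float64(-346.96043010436165), np.float64(157.17024383876313), np.float64(-3.965889483442644)]
[ -67.1  -83.9 -235.1   37.2]
```

carry_out:
  commands:
    - [0,0,-67.1,-84,-235,35,0.6]
    - [0,0,-67.1,-84,-235,35,0.6]
    - [0,0,-67.1,-84,-235,35,0.6]
    - [0,0,-67.1,-84,-235,35,0.6]
    - [0,0,-67.1,-84,-235,35,0.6]
    - [0,0,-67.1,-84,-235,35,0.6]
    - [0,0,-67.1,-84,-235,35,0.6]
    - [0,0,-67.1,-84,-235,35,0.6]
    - [0,0,-67.1,-84,-235,35,0.6]
    - [0,0,-67.1,-84,-235,35,0.6]
    - [0,0,-67.1,-84,-235,35,0.6]

```text
time_s: 6.7
ee_pos: [442.0, -104.7, 115.0]
ee_rot: [180.0, -0.0, 63.0]
force: [-0.4, -0.5, 0.4]
gripper_width: 73.0
gripper_force: 0.0
```

```bash
python3 - <<'E'
from h import *
im=grab_frame('top')[:,:,::-1]; cv2.imwrite('pics/top1_raw.png',im)
crop('top',230,150,290,150,2.7,'t2',im)
print(cur(), rel(cur(),[445.3,-106.6,24,63.1]))
E
```

```text
[np.float64(441.99688609699524), np.float64(-104.74268892008527), np.float64(114.96938714038903), np.float64(63.042631525238534)] [-0.1 -0.2  3.8 91. ]
```

View pics/t2.png

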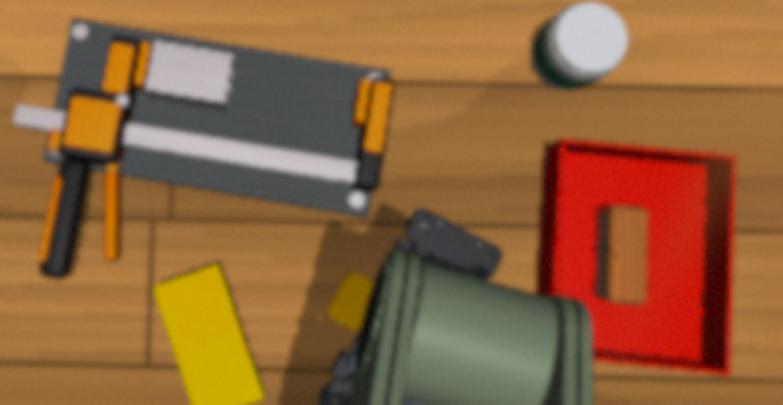

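The brush lies in the bin (628,255), the throat is clear and the steel length (190,72) is unmoved. Next the yellow length.

carry_out:
  commands:
    - [0,0,0,0,3.8,40,0.6]
    - [0,0,0,0,3.8,75,0.6]
    - [0,0,0,0,3.8,93,0.6]
    - [0,0,0,0,3.8,102,0.6]
    - [0,0,0,0,3.8,102,0.6]
    - [0,0,0,0,3.8,102,0.6]
    - [0,0,0,0,3.8,102,-1]
    - [0,0,0,0,3.8,102,-1]
    - [0,0,0,0,3.8,102,-1]
    - [0,0,0,0,3.8,102,-1]
    - [0,0,0,0,3.8,102,-1]
    - [0,0,0,0,3.8,102,-1]
    - [0,0,0,0,3.8,102,-1]
    - [0,0,0,0,3.8,90,-1]
    - [0,0,0,0,3.8,50,-1]
    - [0,0,0,0,3.8,0,-1]
    - [0,0,0,0,3.8,-25,-1]
    - [0,0,0,0,3.8,-25,-1]
    - [0,0,0,0,3.8,-25,-1]
  force: 30

```text
time_s: 8.65
ee_pos: [444.2, -106.0, 138.6]
ee_rot: [-179.9, 0.0, 63.1]
force: [-0.1, 0.4, -6.1]
gripper_width: 49.8
gripper_force: 30.0
```

```bash
python3 - <<'E'
from h import *
F=frame([605.7,48.3,0],-8.4)
t=F([68.7,-51,0])[0]
print(cur(),t,rel(cur(),[t[0],t[1],140,81.6]))
E
```

```text
[np.float64(444.22931675742814), np.float64(-106.0416877300764), np.float64(138.63309787024568), np.float64(63.139649836372136)] [666.21277482 -12.18879304   0.        ] [-18.5 184.  155.6  -1.4]
```

carry_out:
  commands:
    - [0,0,-18.5,184,155.6,0,-1]
    - [0,0,-18.5,184,155.6,0,-1]
    - [0,0,-18.5,184,155.6,0,-1]
    - [0,0,-18.5,184,155.6,0,-1]
    - [0,0,-18.5,184,155.6,0,-1]
    - [0,0,-18.5,184,155.6,0,-1]
    - [0,0,-18.5,184,155.6,0,-1]
    - [0,0,-18.5,184,155.6,0,-1]
    - [0,0,-18.5,184,155.6,0,-1]
    - [0,0,-18.5,184,155.6,0,-1]
    - [0,0,-18.5,184,155.6,40,-1]
    - [0,0,-18.5,184,155.6,80,-1]
    - [0,0,-18.5,184,155.6,108,-1]
    - [0,0,-18.5,184,155.6,108,-1]
    - [0,0,-18.5,184,155.6,108,-1]

```text
time_s: 10.15
ee_pos: [667.6, -12.8, 32.8]
ee_rot: [180.0, -0.0, 81.6]
force: [0.4, 0.2, -5.3]
gripper_width: 50.0
gripper_force: 30.0
```

```bash
python3 - <<'E'
from h import *
im=grab_frame('top')[:,:,::-1]; cv2.imwrite('pics/top2_raw.png',im)
im2=grab_frame('side')[:,:,::-1]; cv2.imwrite('pics/side2_raw.png',im2)
k=cv2.resize(im[145:245,230:390],None,fx=5,fy=5,interpolation=cv2.INTER_CUBIC)[:300]
a=cv2.resize(im[150:225,240:340],None,fx=4,fy=4,interpolation=cv2.INTER_CUBIC)
b=cv2.resize(im2[165:240,270:370],None,fx=4,fy=4,interpolation=cv2.INTER_CUBIC)
a2=cv2.resize(im[150:225,320:420],None,fx=4,fy=4,interpolation=cv2.INTER_CUBIC)
b2=cv2.resize(im2[165:240,310:410],None,fx=4,fy=4,interpolation=cv2.INTER_CUBIC)
cv2.imwrite('pics/m1.png',np.vstack([np.hstack([a,a2]),np.hstack([b,b2])]))
print(cur())
E
```

```text
[np.float64(668.7834806218925), np.float64(-12.712704944563484), np.float64(34.339164445384874), np.float64(81.6236418249354)]
```

View pics/m1.png

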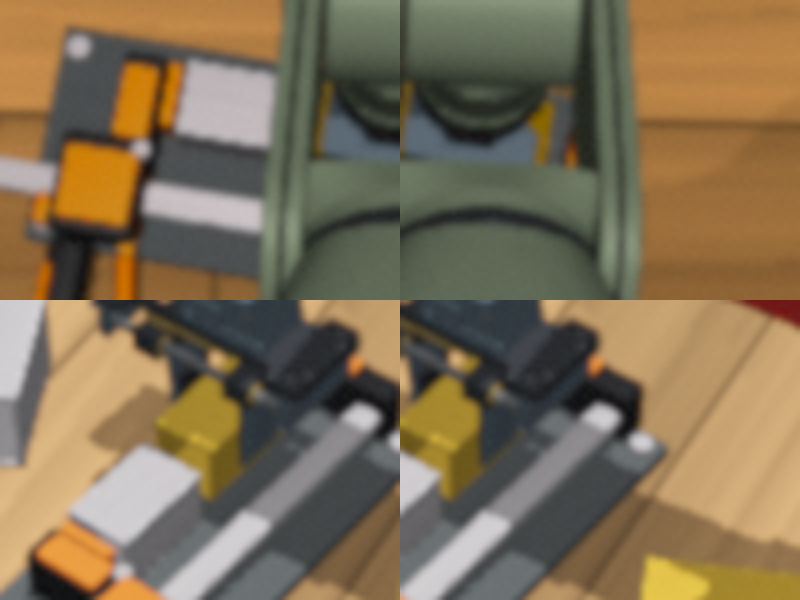

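carry_out:
  commands:
    - [0,0,0,0,0,2,-1]
    - [0,0,0,0,0,4,-1]
    - [0,0,0,0,0,6,-1]
    - [0,0,0,0,0,6,-1]
    - [0,0,0,0,0,6,-1]

```text
time_s: 10.75
ee_pos: [667.3, -12.5, 25.9]
ee_rot: [-180.0, 0.0, 81.6]
force: [-0.1, -1.0, -5.8]
gripper_width: 49.8
gripper_force: 30.0
```

carry_out:
  commands:
    - [0,0,0,0,-1,1,-1]
    - [0,0,0,0,-1,1.5,-1]
    - [0,0,0,0,-1,2,-1]
    - [0,0,0,0,-1,2,-1]

```text
time_s: 11.15
ee_pos: [667.1, -12.4, 25.5]
ee_rot: [179.9, -0.0, 81.6]
force: [-1.6, 0.1, 5.7]
gripper_width: 49.9
gripper_force: 30.0
```

On the plate (force rose). Release, lift and back off to look.

carry_out:
  commands:
    - [0,0,0,0,-1,1,0.3]
    - [0,0,0,0,-1,1,0.3]
    - [0,0,0,0,-1,1,0.3]
    - [0,0,0,0,-1,1,0.3]
    - [0,0,0,0,-1,-30,0.3]
    - [0,0,0,0,-1,-80,0.3]
    - [0,0,0,0,-1,-120,0.3]
    - [0,0,0,-100,-200,-120,0.3]
    - [0,0,0,-100,-200,-120,0.3]
    - [0,0,0,-100,-200,-120,0.3]
    - [0,0,0,-100,-200,-120,0.3]
    - [0,0,0,-100,-200,-120,0.3]
    - [0,0,0,-100,-200,-120,0.3]

```text
time_s: 12.45
ee_pos: [450.7, -82.7, 144.1]
ee_rot: [-179.9, 0.0, 81.5]
force: [0.3, -0.9, 0.8]
gripper_width: 59.2
gripper_force: 0.0
```

```bash
python3 - <<'E'
from h import *
im=grab_frame('top')[:,:,::-1]; cv2.imwrite('pics/top3_raw.png',im)
im2=grab_frame('side')[:,:,::-1]; cv2.imwrite('pics/side3_raw.png',im2)
a=cv2.resize(im[155:215,240:380],None,fx=5,fy=5,interpolation=cv2.INTER_CUBIC)
b=cv2.resize(im2[170:230,255:395],None,fx=5,fy=5,interpolation=cv2.INTER_CUBIC)
cv2.imwrite('pics/m2.png',np.vstack([a,b]))
print(cur())
E
```

```text
[np.float64(454.7557688571191), np.float64(-82.36334328385432), np.float64(144.45240233043592), np.float64(81.59905531357543)]
```

View pics/m2.png

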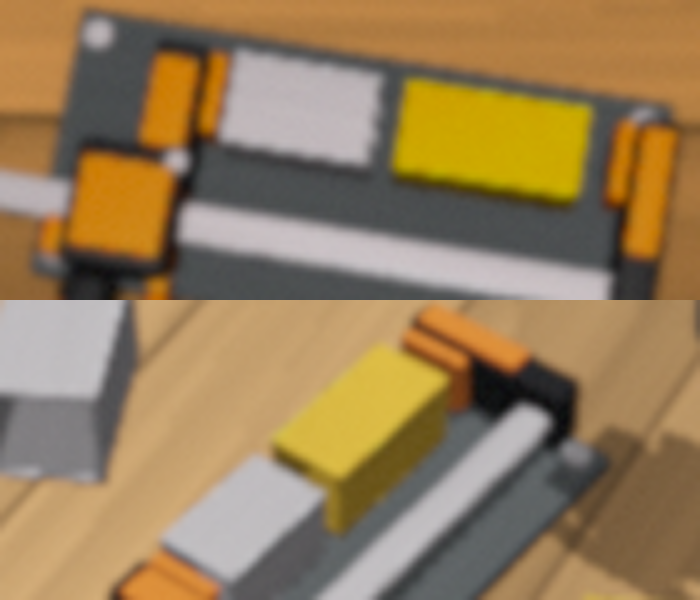

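```bash
cat > rect.py <<'E'
from h import *
import sys
F=frame([605.7,48.3,0],-8.4)
def rectify(n,im,z=62,x0=20,x1=120,y0=-125,y1=105,k=3):
    c=np.array([[x0,y0],[x0,y1],[x1,y1],[x1,y0]],float)
    uv=proj(n,F(np.c_[c,[z]*4])).astype(np.float32)
    dst=np.array([[(p[1]-y0)*k,(x1-p[0])*k] for p in c],np.float32)
    return cv2.warpPerspective(im,cv2.getPerspectiveTransform(uv,dst),(int((y1-y0)*k),int((x1-x0)*k)),flags=cv2.INTER_CUBIC)
def edge(ch,ya,yb,xa,xb,sign,k=3,x1=120,y0=-125):
    ys=np.arange(ya,yb,2.);g=cv2.GaussianBlur(ch.astype(float),(0,0),3);out=[]
    for y in ys:
        col=g[:,int((y-y0)*k)];r0,r1=int((x1-xb)*k),int((x1-xa)*k)
        d=np.diff(col)*sign; i=r0+np.argmax(d[r0:r1]); out.append(x1-(i+1)/k)
    out=np.array(out);m=np.abs(out-np.median(out))<4
    p=np.polyfit(ys[m],out[m],1); return p
if __name__=='__main__':
    for n in('top','side'):
        im=cv2.imread(f'pics/{n}{sys.argv[1]}_raw.png'); r=rectify(n,im); cv2.imwrite(f'pics/rect_{n}{sys.argv[1]}.png',r)
        gr=r[:,:,0].astype(float); ye=r[:,:,2].astype(float)
        for nm,ch,a,b in(('steel',gr,20,82),('yellow',ye,-88,-15)):
            for e,xa,xb,s in(('hi',80,110,1),('lo',30,60,-1)):
                p=edge(ch,a,b,xa,xb,s);print(n,nm,e,'x at y=0: %.1f slope deg %.2f, at -50: %.1f'%(p[1],np.degrees(np.arctan(p[0])),np.polyval(p,-50)))
E
python3 rect.py 3; python3 -c "
import cv2,numpy as np;cv2.imwrite('pics/m3.png',np.vstack([cv2.imread('pics/rect_top3.png'),cv2.imread('pics/rect_side3.png')]))"
```

```text
top steel hi x at y=0: 95.1 slope deg 0.74, at -50: 94.4
top steel lo x at y=0: 43.8 slope deg 0.35, at -50: 43.5
top yellow hi x at y=0: 95.7 slope deg -0.03, at -50: 95.7
top yellow lo x at y=0: 44.5 slope deg -0.03, at -50: 44.5
side steel hi x at y=0: 95.3 slope deg 0.28, at -50: 95.1
side steel lo x at y=0: 42.0 slope deg 0.61, at -50: 41.5
side yellow hi x at y=0: 94.5 slope deg 0.08, at -50: 94.4
side yellow lo x at y=0: 42.8 slope deg -0.36, at -50: 43.1
```

View pics/m3.png

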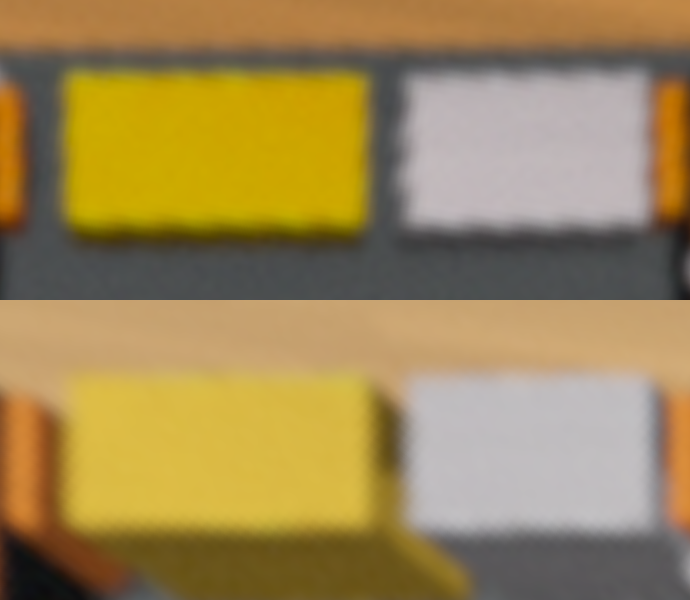

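Yellow length aligned with the steel within ~1 mm and ~0.5°, lying flat (rectified views). Now go over the trigger.

```bash
python3 - <<'E'
from h import *
print(cur(),rel(cur(),[540.8,190.8,140,171.6]))
E
```

```text
[np.float64(454.7557688571191), np.float64(-82.36334328385432), np.float64(144.45240233043592), np.float64(81.59905531357543)] [-90.  282.8  45.2   4.5]
```

carry_out:
  commands:
    - [0,0,-90,282.8,45.2,4.5,1]
    - [0,0,-90,282.8,45.2,4.5,1]
    - [0,0,-90,282.8,45.2,4.5,1]
    - [0,0,-90,282.8,45.2,4.5,1]
    - [0,0,-90,282.8,45.2,4.5,1]
    - [0,0,-90,282.8,45.2,4.5,1]
    - [0,0,-90,282.8,45.2,4.5,1]
    - [0,0,-90,282.8,45.2,4.5,1]
    - [0,0,-90,282.8,45.2,4.5,1]
    - [0,0,-90,282.8,45.2,4.5,1]
    - [0,0,-90,282.8,45.2,4.5,1]
    - [0,0,-90,282.8,45.2,4.5,1]
    - [0,0,-90,282.8,45.2,4.5,1]
    - [0,0,-90,282.8,45.2,4.5,1]
    - [0,0,-90,282.8,45.2,4.5,1]
    - [0,0,-90,282.8,45.2,4.5,1]

```text
time_s: 14.15
ee_pos: [539.9, 191.1, 139.4]
ee_rot: [180.0, 0.0, 171.6]
force: [1.3, 0.2, -0.1]
gripper_width: 90.8
gripper_force: 0.0
```

```bash
python3 - <<'E'
from h import *
print(cur(),rel(cur(),[540.8,190.8,20,171.6]))
E
```

```text
[np.float64(539.9092140200548), np.float64(191.08285497837724), np.float64(139.44366573905992), np.float64(171.6162803210453)] [ 0.000e+00 -9.000e-01 -1.000e-01  1.194e+02]
```

carry_out:
  commands:
    - [0,0,0,0,0,40,1]
    - [0,0,0,0,0,75,1]
    - [0,0,0,0,0,95,1]
    - [0,0,0,0,0,110,1]
    - [0,0,0,0,0,119,1]
    - [0,0,0,0,0,119,1]
    - [0,0,0,0,0,119,1]

```text
time_s: 14.85
ee_pos: [540.3, 191.1, 21.0]
ee_rot: [180.0, 0.1, 171.6]
force: [-0.2, -0.2, 0.3]
gripper_width: 91.3
gripper_force: 0.0
```

carry_out:
  commands:
    - [0,0,0,0,0,0,0.6]
    - [0,0,0,0,0,0,0.49]
    - [0,0,0,0,2,0,0.4]
    - [0,0,0,0,4.5,0,0.3]
    - [0,0,0,0,6.5,0,0.2]
    - [0,0,0,0,9,0,0.1]
    - [0,0,0,0,11,0,0]
    - [0,0,0,0,12,0,-0.1]
    - [0,0,0,0,12,0,-0.3]
    - [0,0,0,0,12,0,-0.5]
    - [0,0,0,0,12,0,-0.5]
  force: 30

```text
time_s: 15.95
ee_pos: [541.1, 203.0, 20.7]
ee_rot: [-180.0, -0.0, 171.6]
force: [-3.2, -3.5, 4.2]
gripper_width: 42.5
gripper_force: 29.8
```

carry_out:
  commands:
    - [0,0,0,0,-4,0,0.2]
    - [0,0,0,0,-8,0,0.5]
    - [0,0,0,0,-12,0,0.8]
    - [0,0,0,0,-12,0,0.8]
    - [0,0,0,0,-12,0,0.8]
    - [0,0,0,0,-12,0,0.6]
    - [0,0,0,0,-12,0,0.49]
    - [0,0,0,0,-10,0,0.4]
    - [0,0,0,0,-7.5,0,0.3]
    - [0,0,0,0,-5.5,0,0.2]
    - [0,0,0,0,-3,0,0.1]
    - [0,0,0,0,-1,0,0]
    - [0,0,0,0,0,0,-0.1]
    - [0,0,0,0,0,0,-0.3]
    - [0,0,0,0,0,0,-0.5]
    - [0,0,0,0,0,0,-0.5]

```text
time_s: 17.55
ee_pos: [541.2, 202.9, 20.1]
ee_rot: [-180.0, -0.0, 171.6]
force: [-1.9, -2.7, -1.5]
gripper_width: 42.3
gripper_force: 29.8
```

```bash
python3 - <<'E'
from h import *
for n in('top','side'): cv2.imwrite(f'pics/{n}4_raw.png',grab_frame(n)[:,:,::-1])
E
python3 rect.py 4; python3 -c "
import cv2,numpy as np;cv2.imwrite('pics/m4.png',np.vstack([cv2.imread('pics/rect_top4.png'),cv2.imread('pics/rect_side4.png')]))"
```

```text
top steel hi x at y=0: 95.4 slope deg 0.39, at -50: 95.1
top steel lo x at y=0: 44.0 slope deg 0.31, at -50: 43.7
top yellow hi x at y=0: 96.0 slope deg 0.08, at -50: 96.0
top yellow lo x at y=0: 45.1 slope deg 0.18, at -50: 44.9
side steel hi x at y=0: 95.5 slope deg 0.12, at -50: 95.4
side steel lo x at y=0: 49.3 slope deg -5.46, at -50: 54.1
side yellow hi x at y=0: 91.1 slope deg -12.09, at -50: 101.9
side yellow lo x at y=0: 50.5 slope deg 1.62, at -50: 49.1
```

View pics/m4.png

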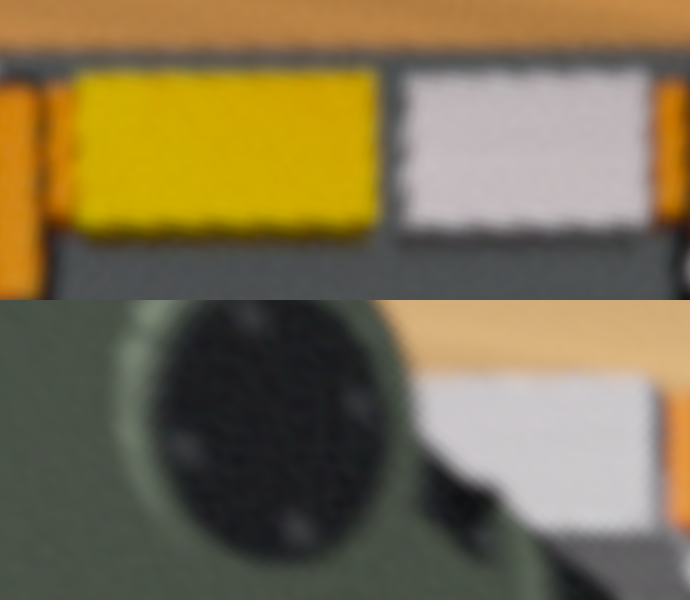

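The jaw pad now pushes the yellow length, still in line (gap to steel ≈ 7 mm). Keep squeezing.

carry_out:
  commands:
    - [0,0,0,0,-4,0,0.2]
    - [0,0,0,0,-8,0,0.5]
    - [0,0,0,0,-12,0,0.8]
    - [0,0,0,0,-12,0,0.8]
    - [0,0,0,0,-12,0,0.8]
    - [0,0,0,0,-12,0,0.6]
    - [0,0,0,0,-12,0,0.49]
    - [0,0,0,0,-10,0,0.4]
    - [0,0,0,0,-7.5,0,0.3]
    - [0,0,0,0,-5.5,0,0.2]
    - [0,0,0,0,-3,0,0.1]
    - [0,0,0,0,-1,0,0]
    - [0,0,0,0,0,0,-0.1]
    - [0,0,0,0,0,0,-0.3]
    - [0,0,0,0,0,0,-0.5]
    - [0,0,0,0,0,0,-0.5]

```text
time_s: 19.25
ee_pos: [541.5, 202.9, 20.7]
ee_rot: [180.0, -0.0, 171.6]
force: [-1.6, -4.6, 5.4]
gripper_width: 42.9
gripper_force: 29.8
```

```bash
cat > gap.py <<'E'
from rect import *
import sys
im=grab_frame('top')[:,:,::-1]; cv2.imwrite(f'pics/top{sys.argv[1]}_raw.png',im)
r=rectify('top',im).astype(float)
row=cv2.GaussianBlur(r[120:180].mean(0)[None],(0,0),2)[0]  # x~70
br=row[0]; k=3
b,rd=row[:,0,] if row.ndim==3 else row[:,0],row[:,2]
g=row[:,1]; d=np.diff(b); print('steel -y edge', (np.argmax(d[300:420])+300)/k-125,'steel +y', (np.argmin(d[560:680])+560)/k-125)
dg=np.diff(g); print('pad|yellow', (np.argmax(dg[20:220])+20)/k-125,'yellow +y end (R drop/B rise)', np.argmax(np.abs(np.diff(rd[300:420])))/k+100-125)
print('min R in gap',rd[300:430].min().round())
E
python3 gap.py 5; python3 rect.py 5 2>/dev/null | grep top; python3 - <<'E'
E
```

```text
steel -y edge 7.666666666666657 steel +y 92.66666666666666
pad|yellow -98.33333333333333 yellow +y end (R drop/B rise) 8.0
min R in gap 182.0
top steel hi x at y=0: 95.2 slope deg 0.57, at -50: 94.7
top steel lo x at y=0: 44.0 slope deg 0.20, at -50: 43.8
top yellow hi x at y=0: 95.9 slope deg -0.01, at -50: 95.9
top yellow lo x at y=0: 45.1 slope deg 0.15, at -50: 44.9
```

carry_out:
  commands:
    - [0,0,0,0,-4,0,0.2]
    - [0,0,0,0,-8,0,0.5]
    - [0,0,0,0,-12,0,0.8]
    - [0,0,0,0,-12,0,0.8]
    - [0,0,0,0,-12,0,0.8]
    - [0,0,0,0,-12,0,0.6]
    - [0,0,0,0,-12,0,0.49]
    - [0,0,0,0,-10,0,0.4]
    - [0,0,0,0,-7.5,0,0.3]
    - [0,0,0,0,-5.5,0,0.2]
    - [0,0,0,0,-3,0,0.1]
    - [0,0,0,0,-1,0,0]
    - [0,0,0,0,0,0,-0.1]
    - [0,0,0,0,0,0,-0.3]
    - [0,0,0,0,0,0,-0.5]
    - [0,0,0,0,0,0,-0.5]
  force: 32

```text
time_s: 20.9
ee_pos: [540.6, 203.0, 19.9]
ee_rot: [-180.0, -0.1, 171.6]
force: [-3.4, -0.7, -3.4]
gripper_width: 42.4
gripper_force: 31.7
```

```bash
python3 gap.py 6; python3 rect.py 6 2>/dev/null | grep top
```

```text
steel -y edge 13.666666666666657 steel +y 98.0
pad|yellow -111.33333333333333 yellow +y end (R drop/B rise) 14.0
min R in gap 189.0
top steel hi x at y=0: 95.4 slope deg 0.15, at -50: 95.3
top steel lo x at y=0: 44.1 slope deg -0.02, at -50: 44.1
top yellow hi x at y=0: 97.0 slope deg 1.47, at -50: 95.7
top yellow lo x at y=0: 44.9 slope deg -0.11, at -50: 45.0
```

carry_out:
  commands:
    - [0,0,0,0,-4,0,0.2]
    - [0,0,0,0,-8,0,0.5]
    - [0,0,0,0,-12,0,0.8]
    - [0,0,0,0,-12,0,0.8]
    - [0,0,0,0,-12,0,0.8]
    - [0,0,0,0,-12,0,0.6]
    - [0,0,0,0,-12,0,0.49]
    - [0,0,0,0,-10,0,0.4]
    - [0,0,0,0,-7.5,0,0.3]
    - [0,0,0,0,-5.5,0,0.2]
    - [0,0,0,0,-4,0,0.1]
    - [0,0,0,0,-4,0,0]
    - [0,0,0,0,-4,0,-0.1]
    - [0,0,0,0,-4,0,-0.1]
  force: 32

```text
time_s: 22.35
ee_pos: [541.8, 200.9, 20.9]
ee_rot: [179.8, 0.1, 171.6]
force: [0.4, 5.8, 2.0]
gripper_width: 46.6
gripper_force: 32.0
```

```bash
python3 gap.py 7; python3 rect.py 7 2>/dev/null | grep top
```

```text
steel -y edge 14.666666666666657 steel +y 99.0
pad|yellow -109.0 yellow +y end (R drop/B rise) 14.333333333333343
min R in gap 187.0
top steel hi x at y=0: 94.9 slope deg 0.39, at -50: 94.5
top steel lo x at y=0: 43.7 slope deg 0.29, at -50: 43.5
top yellow hi x at y=0: 96.6 slope deg 1.00, at -50: 95.8
top yellow lo x at y=0: 44.7 slope deg -0.29, at -50: 45.0
```

carry_out:
  commands:
    - [0,0,0,0,-3,0,0.2]
    - [0,0,0,0,-6,0,0.5]
    - [0,0,0,0,-8,0,0.8]
    - [0,0,0,0,-8,0,0.8]
    - [0,0,0,0,-8,0,0.8]
    - [0,0,0,0,-8,0,0.6]
    - [0,0,0,0,-8,0,0.49]
    - [0,0,0,0,-6,0,0.4]
    - [0,0,0,0,-4,0,0.3]
    - [0,0,0,0,-2,0,0.2]
    - [0,0,0,0,0,0,0.1]
    - [0,0,0,0,1,0,0]
    - [0,0,0,0,1,0,-0.1]
    - [0,0,0,0,1,0,-0.1]
    - [0,0,0,0,1,0,-0.1]
  force: 34

```text
time_s: 23.9
ee_pos: [540.2, 201.5, 19.9]
ee_rot: [179.9, -0.1, 171.5]
force: [-3.5, 5.1, -2.7]
gripper_width: 45.6
gripper_force: 34.0
```

```bash
python3 gap.py 8
```

```text
steel -y edge 14.666666666666657 steel +y 99.33333333333334
pad|yellow -108.66666666666667 yellow +y end (R drop/B rise) 14.333333333333343
min R in gap 188.0
```

Another squeeze gained nothing and the trigger stalls: tight. Release, retreat and check.

carry_out:
  commands:
    - [0,0,0,0,-3,0,0.2]
    - [0,0,0,0,-6,0,0.5]
    - [0,0,0,0,-9,0,0.8]
    - [0,0,0,0,-9,0,1]
    - [0,0,0,0,-9,0,1]
    - [0,0,0,0,-9,0,1]
    - [0,0,0,0,-9,-30,1]
    - [0,0,0,0,-9,-80,1]
    - [0,0,0,0,-9,-130,1]
    - [0,0,0,120,-100,-150,1]
    - [0,0,0,120,-200,-150,1]
    - [0,0,0,120,-300,-150,1]
    - [0,0,0,120,-300,-150,1]
    - [0,0,0,120,-300,-150,1]
    - [0,0,0,120,-300,-150,1]
    - [0,0,0,120,-300,-150,1]
    - [0,0,0,120,-300,-150,1]

```text
time_s: 25.65
ee_pos: [378.5, -81.7, 171.3]
ee_rot: [-179.9, 0.2, 171.4]
force: [0.2, -0.2, 0.0]
gripper_width: 91.3
gripper_force: 0.0
```

```bash
python3 gap.py 9; python3 - <<'E'
from h import *
cv2.imwrite('pics/side9_raw.png',grab_frame('side')[:,:,::-1])
a=cv2.imread('pics/top9_raw.png')[140:260,170:400]
b=cv2.imread('pics/side9_raw.png')[165:275,255:405]
cv2.imwrite('pics/m9.png',np.hstack([cv2.resize(x,None,fx=k,fy=k,interpolation=cv2.INTER_CUBIC)[:330] for x,k in((a,2),)]+[cv2.resize(b,None,fx=2.2,fy=2.2,interpolation=cv2.INTER_CUBIC)[:240]]) if 0 else cv2.vconcat([cv2.resize(a,(700,365),interpolation=cv2.INTER_CUBIC)[:300],cv2.resize(b,(700,513),interpolation=cv2.INTER_CUBIC)[:300]]))
print(cur())
E
python3 rect.py 9
```

```text
steel -y edge 13.333333333333343 steel +y 97.66666666666666
pad|yellow -113.66666666666667 yellow +y end (R drop/B rise) 13.333333333333343
min R in gap 182.0
[np.float64(379.5572661003851), np.float64(-79.6126520058628), np.float64(171.02002341581203), np.float64(171.53985346163842)]
top steel hi x at y=0: 95.0 slope deg 0.49, at -50: 94.6
top steel lo x at y=0: 43.8 slope deg 0.27, at -50: 43.5
top yellow hi x at y=0: 96.7 slope deg 1.06, at -50: 95.8
top yellow lo x at y=0: 45.0 slope deg 0.02, at -50: 45.0
side steel hi x at y=0: 95.0 slope deg 0.40, at -50: 94.7
side steel lo x at y=0: 41.8 slope deg 0.82, at -50: 41.0
side yellow hi x at y=0: 94.1 slope deg -0.63, at -50: 94.7
side yellow lo x at y=0: 43.8 slope deg 0.52, at -50: 43.3
```

View pics/m9.png

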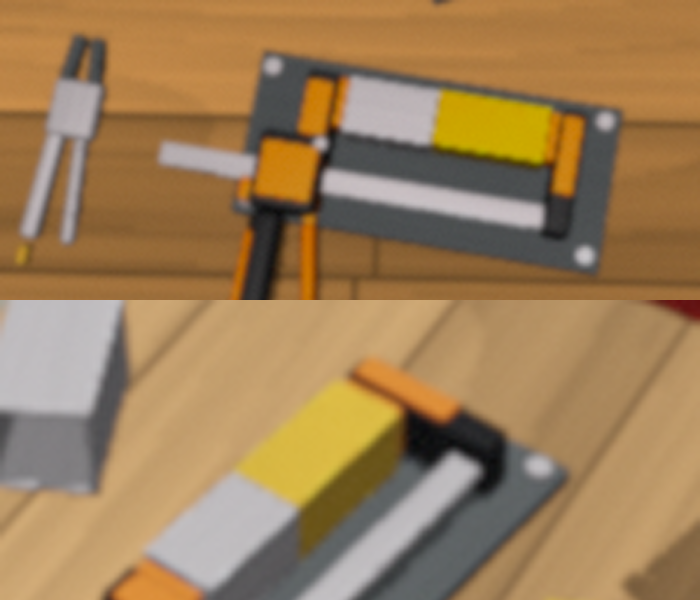

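```bash
python3 - <<'E'
from rect import *
for i in(3,4,5,6,8,9):
    r=rectify('top',cv2.imread(f'pics/top{i}_raw.png')).astype(float)
    b=cv2.GaussianBlur(r[120:180].mean(0)[None],(0,0),2)[0]; d=np.diff(b[:,0])
    # pad faces in head: steel->orange (B drop); jaw arm/pad: yellow start (G rise)
    dg=np.diff(b[:,1]); 
    j=np.argsort(-dg[5:250])[:1]+5
    print(i,'steel-y',(np.argmax(d[300:430])+300)/3-125,'steel+y',(np.argmin(d[560:685])+560)/3-125,'yel-y',j/3-125)
E
```

```text
3 steel-y -4.0 steel+y 92.33333333333334 yel-y [-103.66666667]
4 steel-y -0.6666666666666714 steel+y 92.33333333333334 yel-y [-108.33333333]
5 steel-y 7.666666666666657 steel+y 92.66666666666666 yel-y [-120.]
6 steel-y 13.666666666666657 steel+y 98.0 yel-y [-111.33333333]
8 steel-y 15.0 steel+y 99.33333333333334 yel-y [-108.66666667]
9 steel-y 13.333333333333343 steel+y 97.66666666666666 yel-y [-113.66666667]
```

The two lengths are butted, in line and held between the pads. The head-side pad is compressed by about 2 mm. The trigger has sprung back (308,260), the pliers are unmoved, and the robot is clear, so I'm handing in.

```bash
python3 -c "
from workcell import workorder
print(workorder.job_done())"
```

```text
the job is handed in; nothing more can be done
None
```

I handed the job in at about 26 s: the brush is in the red bin, and the yellow and steel lengths are butted in line and clamped tight between the pads. The trigger is released, and the pliers, magnet and tin were not touched. No verdict came back.

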